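# Sort the coffee counter after the rush

## Robot

A 6-joint arm with a two-finger parallel gripper is mounted at the origin on the work surface. World frame = base frame: x ahead of the robot, y to its left, z up, the work surface at z = 0. Lengths are in m, angles in degrees, forces in N, time in s.
With the tool pointing down it reaches from about 0.25 to 0.725 m from the base axis. Payload 9.7 kg.
Tool frame: the origin (TCP) lies midway between the tips of the shut fingers; the grasp point (between the pads) lies 19 mm behind it (bot.pinch_z is the distance from the TCP to the grasp point, in m); z points along the fingers, y is the line along which they close (so a half turn about z gives the same grasp; the last joint's range is limited). The gripper opens to 85 mm and grips with 20 to 120 N. Pads are 22 mm wide; open, the fingers measure 114 mm over their backs; the gripper's body (76 mm by 85 mm) begins 54 mm behind the grasp point. The pads swing forward as they close: fully open they stand 13 mm farther back than shut.
Start: joints at [73.568, 4.979, 10.078, 95.1, 0, 90], TCP at [0.156, 0.528, 0.231] pointing down, gripper open.
Joint ranges: [-179.16, 179.16], [-48.56, 103.87], [-65.8, 70.77], [-126.05, 130.52], [-82.76, 87.17], [-180, 180]. Speed limits (degrees/s): [127.2, 127.2, 147.25, 180, 180, 180].

## Interface

Orientations are given as [roll, pitch, yaw] about the fixed x, y, z axes, in that order (R = Rz(yaw) Ry(pitch) Rx(roll)).
In Python, from workcell import sensors, camera, camera_params, ticket, bot gives the robot as it stands.
- The arm moves only by the shell command python3 -m jog 'ROWS' [FORCE]. ROWS is JSON, a list that holds one entry, the list of rows, each a list of 5 numbers: the shift along the world's x, y, z in units of 50 mm (1.0 is 50 mm), then the turn about the world's z in units of 5 degrees (1.0 is 5 degrees), then the opening, from 0 (shut) to 1 (fully open). In form: [[[tx, ty, tz, yaw, grip], ...]]. A call has 1 to 8 rows; each row shifts and turns the commanded pose from where the row before left it; what a row does not reach is not made up. A row lasts 1/10 s, in which the tool goes at most 50 mm and 8.59 degrees, less where a joint would pass 70% of its speed; a pose out of reach is approached as far as the arm can. A call is refused whole if a number of a shift passes 1 or a number of a turn 1, either way. A call with a gripper value outside its range is refused whole. The fingers move at their own pace and stop on an object; FORCE is the grip in N (left out, the last holds). Time passes only in rows, so rows that do not move let the fingers close. It gives the time, the measured TCP pose, the force, the opening and the grip force at its end, in the units of the state.
- sensors.get_obs(): the state, without advancing time (a new reading comes with each control period).
- camera(name): name is "scene" or "side" or "wrist"; returns the picture (480x640x3 uint8, blue, green, red); there is no depth.
- camera_params(name): a dict with "fx", "fy", "cx", "cy" (pixels), "k1" (the pictures are not rectified: a ray, as slopes to the right and down, at radius r is drawn at 1 + k1 r^2 times it, then the intrinsics apply), "T" (4x4, takes a point from camera to world coordinates); the wrist camera has in their place "tool_from_camera" (4x4, takes a point from camera to tool coordinates, whose origin is the TCP and whose axes are the flange's). Camera axes: x right, y down, z forward; pixel columns grow to the right and rows downward; lengths in m; the calibration is good to about 2 mm. A picture is of the moment at which its call begins: read the wrist's pose just before it. camera_params takes no time and is no camera call.
- ticket.job_done(): hands the job in; it is judged then, once.
The state is a dict: "time": time; "q": joint angles; "qd": joint speeds; "joint_efforts": joint torques, N m; "ee_pos": TCP position; "tcp_rot": TCP orientation; "wrist_force": force on the tool from outside, world axes, zero at the start; "torque": the same for the moment, N m; "opening": finger opening in m; "grasp_force": force on a finger pad.
Only numpy, scipy, OpenCV 4.12 (cv2) and the standard library are available. Lean on these libraries where they do the work, as an engineer would, in place of code of your own. Each camera call takes 0.05 s, during which the arm holds its last target. There are 200 camera calls.

## Task

Tidy the coffee counter: stand the two steel filter baskets in the green tray and the two ceramic cups in the dark wooden tray, each upright on the floor of a bay of its own, and lay the blue brush centrally across both black bars of the brush stand, bristles down and square to the bars, so that it bridges the gap. Keep the cups upright and set them down rather than dropping them, and leave the nested aluminium dosing cups and the tamper where they stand.

Things in the scene. Friction and masses are not known exactly. Their poses are not given: they have to be found in the camera images.
- single_basket: Shiny steel filter basket for one dose: open upwards with a 4 mm thick rim 64 mm across at the top (widest point) and a slightly narrower wall (58 mm) below; 28 mm high, foot tapering in to 40 mm across. Under 0.1 kg. Stands upright on the counter. Origin at the centre of its underside, z up.
- double_basket: Shiny steel filter basket for two doses: open upwards with a 4 mm thick rim 64 mm across at the top (widest point) and a slightly narrower wall (58 mm) below; 34 mm high, foot 55 mm across. About 0.1 kg. Stands upright on the counter. Origin at the centre of its underside, z up.
- white_cup: White ceramic cup, no handle, open upwards, 60 mm high, 64 mm across at the rim narrowing to 60 mm at 16 mm height and 48 mm at the foot, 0.13 to 0.21 kg. Stands upright at the start. Origin at the centre of its underside, z up.
- terracotta_cup: Terracotta-coloured (orange-brown) ceramic cup, no handle, open upwards, 60 mm high, 64 mm across at the rim narrowing to 60 mm at 16 mm height and 48 mm at the foot, 0.13 to 0.21 kg. Stands upright at the start. Origin at the centre of its underside, z up.
- brush: Blue silicone brush lying bristles down on the counter, 170 mm long along its x: a straight handle 18 mm wide and 14 mm high from x = -85 to +43 mm, then the head, 30 mm wide and 16 mm high, to x = +85 mm. Flat underneath. Origin on the underside at mid-length, which is also where it balances (within 3 mm) and lies on the handle; z up. Under 0.1 kg.
- basket_tray: Green plastic tray, 100 mm along its x, 195 mm along its y, walls 5 mm thick and only 10 mm high, floor 5 mm thick; one wall across the middle parts it into two square bays, each about 90 by 90 mm inside, centred 48 mm either way from the origin along the tray's y. Origin at the centre of its underside, on the counter; z up. Fixed.
- cup_tray: Dark wooden tray, 100 mm along its x, 195 mm along its y, walls 5 mm thick and only 10 mm high, floor 5 mm thick; one wall across the middle parts it into two square bays, each about 90 by 90 mm inside, centred 48 mm either way from the origin along the tray's y. Origin at the centre of its underside, on the counter; z up. Fixed.
- brush_stand: Brush stand: steel base plate 130 mm (x) by 110 mm (y), 6 mm thick, with two upright black bars parallel to its y, each 12 mm thick and 90 mm long, centred at x = -45 and x = +45 mm, flat tops 50 mm above the counter; open gap of 78 mm between them. Origin at the centre of the plate's underside, on the counter; z up. Fixed.
- nested_cups: Two pale aluminium dosing cups nested in one another (two rims, one inside the other, the inner standing higher), together 58 mm high, 66 mm across; not part of the job, to be left alone. Origin at the centre of the underside.
- tamper: Tamper with steel foot 58 mm across and dark wooden handle, standing 85 mm high; not part of the job, to be left alone. Origin at the centre of its underside.
Things that resemble listed ones, but are neither listed nor needed, are in the scene too. Leave any pink look-alike of the single_basket alone.

How it is judged (in metres and radians):
At the end, for the whole second after the job is handed in: Baskets in green tray, cups in wooden tray, one per bay, within 26 mm of its middle in x and y, on its floor, upright (0.12 rad). Brush level on both bars, within 22 mm (x) and 30 mm (y) of the middle, 0.3 rad of square. All at rest; nested cups and tamper within 25 mm of their start ((((x of single_basket in the frame of basket_tray between -0.026 and 0.026 m and y of single_basket in the frame of basket_tray between 0.0215 and 0.0735 m) and (x of double_basket in the frame of basket_tray between -0.026 and 0.026 m and y of double_basket in the frame of basket_tray between -0.0735 and -0.0215 m)) or ((x of single_basket in the frame of basket_tray between -0.026 and 0.026 m and y of single_basket in the frame of basket_tray between -0.0735 and -0.0215 m) and (x of double_basket in the frame of basket_tray between -0.026 and 0.026 m and y of double_basket in the frame of basket_tray between 0.0215 and 0.0735 m))) and (((x of white_cup in the frame of cup_tray between -0.026 and 0.026 m and y of white_cup in the frame of cup_tray between 0.0215 and 0.0735 m) and (x of terracotta_cup in the frame of cup_tray between -0.026 and 0.026 m and y of terracotta_cup in the frame of cup_tray between -0.0735 and -0.0215 m)) or ((x of white_cup in the frame of cup_tray between -0.026 and 0.026 m and y of white_cup in the frame of cup_tray between -0.0735 and -0.0215 m) and (x of terracotta_cup in the frame of cup_tray between -0.026 and 0.026 m and y of terracotta_cup in the frame of cup_tray between 0.0215 and 0.0735 m))) and z of each of single_basket, double_basket in the frame of basket_tray below 0.007 m and angle between each of single_basket, double_basket, white_cup, terracotta_cup, brush's own z axis and vertical below 0.12 rad and z of each of white_cup, terracotta_cup in the frame of cup_tray below 0.007 m and x of brush in the frame of brush_stand between -0.022 and 0.022 m and y of brush in the frame of brush_stand between -0.03 and 0.03 m and z of brush in the frame of brush_stand between 0.046 and 0.055 m and angle between the x axis of brush and the x axis of brush_stand, either way round below 0.3 rad and linear speed of each of single_basket, double_basket, white_cup, terracotta_cup, brush below 0.02 m/s and angular speed of each of single_basket, double_basket, white_cup, terracotta_cup, brush below 0.2 rad/s and distance of each of nested_cups, tamper from where it was at the start of the episode below 0.025 m and angle between each of nested_cups, tamper's own z axis and vertical below 0.15 rad); the robot touches nothing.
It fails at once if the nested pair of dosing cups is knocked or pushed from its place (more than 25 mm) (distance of nested_cups from where it was at the start of the episode above 0.025 m).
It fails at once if the tamper is knocked or pushed from its place (more than 25 mm) (distance of tamper from where it was at the start of the episode above 0.025 m).
It fails at once if a ceramic cup is tipped over (angle between any of white_cup, terracotta_cup's own z axis and vertical above 0.8 rad).
It fails at once if a ceramic cup is dropped (let go more than 30 mm above the counter) ((height (world z) of white_cup above 0.03 m and contact force between white_cup and the fingers below 0.02 N) or (height (world z) of terracotta_cup above 0.03 m and contact force between terracotta_cup and the fingers below 0.02 N)).
It also fails if it takes over 128 s, if anything falls off the work surface, if the arm or the gripper's body presses on something with over 40 N, if the wrist force passes 120 N, or if a joint passes its speed limit or range.

## Working session

There is one attempt and no reset: what is moved stays moved. The work goes in short steps, Python scripts to look and compute and a shell command to move; the robot and the scene stay as the last step left them, time stands still between calls to the robot, and variables do not carry over. Pictures are saved under pics/ and viewed, at most 14 in all, crops included, and the job is handed in when it is done.

```bash
mkdir -p pics; cat > h.py <<'E'
import numpy as np, cv2
from workcell import sensors, camera, camera_params, ticket, bot
from scipy.spatial.transform import Rotation as R
def snap(n,f):
    o=sensors.get_obs(); im=camera(n); cv2.imwrite('pics/'+f+'.png',im); return im,o
def pose(n,o=None):
    p=camera_params(n)
    if 'T' in p: return p,np.array(p['T'])
    o=o or sensors.get_obs(); T=np.eye(4); T[:3,:3]=R.from_euler('xyz',o['tcp_rot'],degrees=True).as_matrix(); T[:3,3]=o['ee_pos']
    return p,T@np.array(p['tool_from_camera'])
def px2w(n,uv,z,o=None):
    p,T=pose(n,o); out=[]
    K=np.array([[p['fx'],0,p['cx']],[0,p['fy'],p['cy']],[0,0,1.]])
    for u,v in uv:
        d=np.array([(u-p['cx'])/p['fx'],(v-p['cy'])/p['fy']]); s=d.copy()
        for _ in range(20): s=d/(1+p['k1']*(s@s))
        r=T[:3,:3]@np.array([*s,1]); t=(z-T[2,3])/r[2]; out.append((T[:3,3]+t*r)[:2])
    return np.array(out)
def w2px(n,P,o=None):
    p,T=pose(n,o); c=(np.linalg.inv(T)@np.c_[np.array(P,float),np.ones(len(P))].T)[:3]; s=c[:2]/c[2]; s=s*(1+p['k1']*(s**2).sum(0))
    return np.c_[s[0]*p['fx']+p['cx'],s[1]*p['fy']+p['cy']]
E
python3 - <<'E'
from h import *
snap('scene','scene0');snap('side','side0')
im,o=snap('wrist','wrist0');print(o)
for n in('scene','side','wrist'):print(n,camera_params(n))
E
```

```text
{'time': 0.1, 'q': array([ 7.35665067e+01,  5.00700650e+00,  1.00375467e+01,  9.50992779e+01,
       -6.39260471e-04,  9.00005852e+01]), 'qd': array([-0.00189699, -0.07420024,  0.19479929,  0.05653021, -0.09538927,
       -0.03620769]), 'joint_efforts': array([-2.85194307e-05, -5.21561801e+01,  4.65653372e+01,  1.60928472e-02,
        2.14297495e-05,  1.00836775e-05]), 'ee_pos': array([0.15553883, 0.52732606, 0.23065004]), 'tcp_rot': array([-1.79931262e+02,  6.39962067e-04,  1.63565922e+02]), 'wrist_force': array([-0.14397442, -0.03751138,  0.24467762]), 'torque': array([ 0.02416316, -0.02075001,  0.00065323]), 'grasp_force': 0.0, 'opening': 0.08560226042806501}
scene {'fx': 506.9560916234002, 'fy': 506.9560916234002, 'cx': 317.27024948202546, 'cy': 238.6514337659484, 'k1': -0.06551882141975446, 'T': array([[-0.87660768,  0.34586986, -0.33456391,  0.83357178],
       [ 0.48120419,  0.62830089, -0.61129413,  0.69714318],
       [-0.00122141, -0.69685869, -0.71720741,  0.81125763],
       [ 0.        ,  0.        ,  0.        ,  1.        ]])}
side {'fx': 468.0472511080511, 'fy': 468.0472511080511, 'cx': 322.21629381622165, 'cy': 242.0255375691582, 'k1': -0.10843645796098074, 'T': array([[-0.89132239,  0.30075198, -0.33925307,  0.8430131 ],
       [ 0.45279852,  0.55296947, -0.6994271 ,  0.76507783],
       [-0.02275749, -0.77702833, -0.62905411,  0.73598071],
       [ 0.        ,  0.        ,  0.        ,  1.        ]])}
wrist {'fx': 407.9554744349425, 'fy': 407.9554744349425, 'cx': 323.74194576781775, 'cy': 239.39846573083761, 'k1': 0.0002179776949270789, 'tool_from_camera': array([[-3.59956341e-04, -9.47978904e-01, -3.18332953e-01,
         8.08275783e-02],
       [ 9.99999908e-01, -2.66388714e-04, -3.37462476e-04,
         2.12485099e-05],
       [ 2.35107002e-04, -3.18333045e-01,  9.47978912e-01,
        -1.42504604e-01],
       [ 0.00000000e+00,  0.00000000e+00,  0.00000000e+00,
         1.00000000e+00]])}
```

View pics/scene0.png

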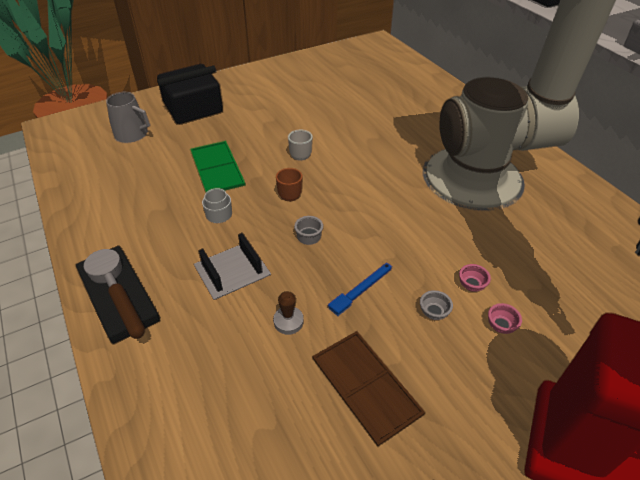

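View pics/side0.png

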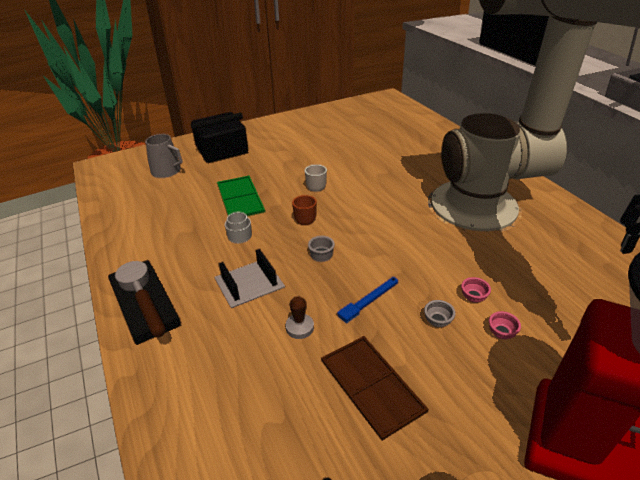

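The steel rimmed candidates are at scene (309,230) and (436,305). The pink ones at (475,277) and (505,319) are look-alikes. I'll confirm with one enlarged crop and take pixel measurements from it.

```bash
python3 - <<'E'
from h import *
im=cv2.imread('pics/scene0.png')
cv2.imwrite('pics/c1.png',cv2.resize(im[125:335,180:465],None,fx=2.8,fy=2.8,interpolation=cv2.INTER_CUBIC))
def f(name,uv,z):
    print(name,np.round(px2w('scene',uv,z),3).tolist())
f('white',[(300,138)],.06);f('terra',[(289.5,177)],.06);f('A',[(309,225)],.034);f('B',[(436,299)],.028)
f('nested',[(217,197)],.055);f('tamper',[(289,322)],.01)
hsv=cv2.cvtColor(im,cv2.COLOR_BGR2HSV)
g=cv2.inRange(hsv,(50,100,40),(75,255,255));g[:130]=0
b=cv2.inRange(hsv,(100,150,60),(125,255,255))
for n,m,z in(('green',g,.008),('brush',b,.01)):
    c=max(cv2.findContours(m,0,1)[0],key=cv2.contourArea);q=px2w('scene',c[:,0].astype(float),z)
    print(n,len(c),cv2.minAreaRect((q*1000).astype(np.float32)))
f('wood',[(313,357),(357,334),(424,412),(380,444)],.01)
f('stand',[(196,268),(252,240),(269,275),(215,296)],.006)
f('barL',[(199,251),(219,289)],.05)
E
```

```text
white [[0.349, -0.281]]
terra [[0.443, -0.151]]
A [[0.467, -0.011]]
B [[0.345, 0.283]]
nested [[0.617, -0.173]]
tamper [[0.613, 0.182]]
green 157 ((560.5220947265625, -343.76983642578125), (201.1280059814453, 98.67279052734375), 82.88597106933594)
brush 132 ((446.17694091796875, 176.6611328125), (169.40887451171875, 31.22199249267578), 13.768083572387695)
wood [[0.61, 0.271], [0.514, 0.268], [0.498, 0.453], [0.592, 0.463]]
stand [[0.723, -0.037], [0.586, -0.055], [0.596, 0.055], [0.714, 0.052]]
barL [[0.708, -0.038], [0.708, 0.075]]
```

View pics/c1.png

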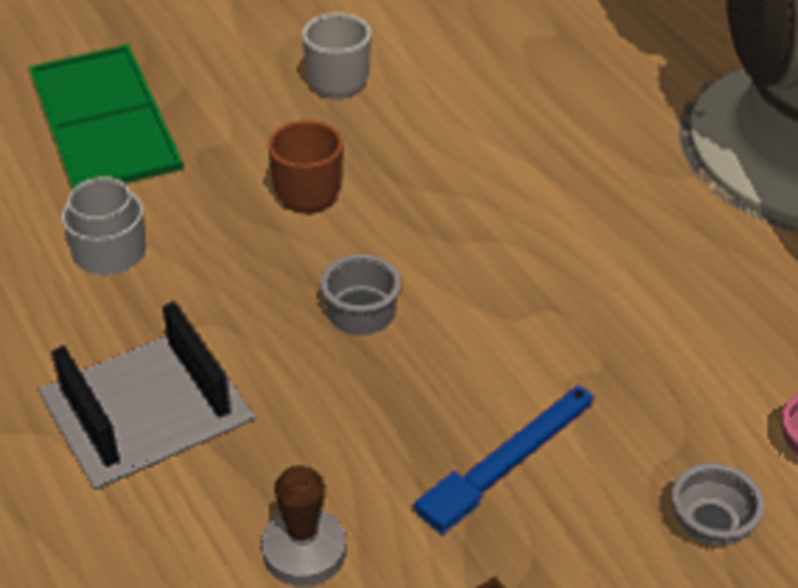

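Basket A at crop (360,293), scene (309,230), has straight walls and a wide foot, so it is the double basket. Basket B at crop (716,505), scene (436,305), is grey steel tapering to a small foot, so it is the single. The pink ones are excluded. I'll go above the single first.

```bash
python3 -m jog '[[[0.5,-0.7,0,-1,1],[0.5,-0.7,0,-1,1],[0.5,-0.7,0,-1,1],[0.5,-0.7,0,-1,1],[0.5,-0.7,0,-1,1],[0.6,-0.7,0,-1,1],[0.6,-0.7,0,-1,1],[0,0,0,-1,1]]]' 25
python3 -m jog '[[[0,0,0,-1,1],[0,0,0,-1,1],[0,0,0,0,1]]]'
python3 - <<'E'
from h import *
im,o=snap('wrist','w1');print(o['ee_pos'],o['tcp_rot'],o['q'])
print(px2w('scene',[(475,271),(505,314)],.028))
print(w2px('wrist',[(.345,.283,.028),(.30,.21,.028)],o))
E
```

```text
time: 0.95
ee_pos: [0.3431, 0.279, 0.2312]
tcp_rot: [180.0, 0.1, 123.0]
wrist_force: [-1.0, 0.3, 0.1]
opening: 0.0857
grasp_force: 0.0
time: 1.25
ee_pos: [0.3406, 0.2823, 0.2311]
tcp_rot: [-180.0, 0.0, 113.5]
wrist_force: [-0.5, -0.5, -0.0]
opening: 0.0852
grasp_force: 0.0
[0.34063524 0.28228477 0.23111037] [-1.79980002e+02  5.87625719e-03  1.13469590e+02] [ 3.96486234e+01 -9.63321976e+00 -4.06892972e+00  9.55851332e+01
 -7.13559344e-05  1.06179035e+02]
[[0.23055555 0.26541729]
 [0.25189119 0.37636396]]
[[327.82521069 202.45424194]
 [249.97715996 255.39210026]]
```

View pics/w1.png

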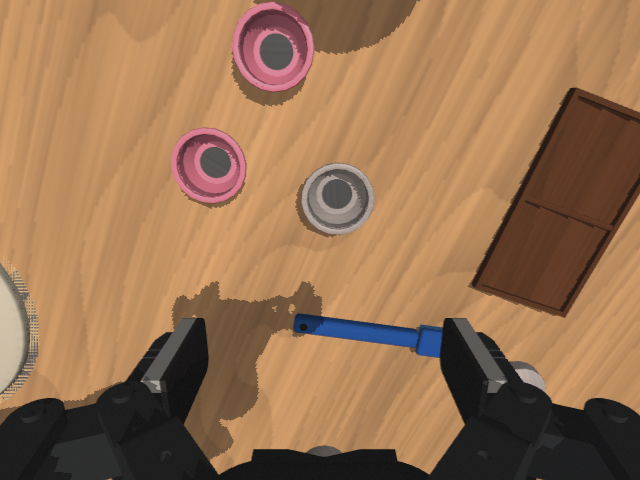

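The wrist view shows the steel basket at (338,199), about 110 mm from the pinks at (209,166) and (273,48). The wooden tray is at the right, with its divider from (525,202) to (612,229). The brush runs from (295,323) to (440,342).

```bash
python3 - <<'E'
from h import *
o=sensors.get_obs()
# o differs from snapshot negligibly (arm still)
print('B',px2w('wrist',[(338,199)],.028),o['ee_pos'])
d=px2w('wrist',[(526,203),(611,229),(575,89),(473,286),(565,316)],.010);print('wood',d,d[:2].mean(0),np.degrees(np.arctan2(*(d[1]-d[0])[::-1])))
E
```

```text
B [[0.35175353 0.28950388]] [0.34055612 0.28244032 0.23112671]
wood [[0.51278106 0.35141273]
 [0.5989395  0.36201874]
 [0.49704014 0.451168  ]
 [0.51064788 0.25974807]
 [0.61201123 0.26805587]] [0.55586028 0.35671574] 7.017742535531626
```

```bash
python3 -m jog '[[[0.22,0.14,-0.8,0,1],[0,0,-0.8,0,1],[0,0,-0.8,0,1],[0,0,-0.8,0,1],[0,0,-0.6,0,1],[0,0,-0.4,0,1],[0,0,-0.36,0,1],[0,0,0,0,1]]]' 25
python3 -m jog '[[[0,0,0,0,0],[0,0,0,0,0],[0,0,0,0,0],[0,0,0,0,0],[0,0,0,0,0],[0,0,0,0,0],[0,0,0.3,0,0],[0,0,0.7,0,0]]]'
python3 - <<'E'
from h import *
im,o=snap('wrist','w2')
E
```

```text
time: 2.1
ee_pos: [0.3501, 0.2885, 0.0009]
tcp_rot: [-179.8, 0.1, 113.7]
wrist_force: [-0.8, -0.8, -0.1]
opening: 0.0854
grasp_force: 0.0
time: 2.9
ee_pos: [0.3506, 0.2887, 0.0525]
tcp_rot: [-179.8, 0.1, 113.6]
wrist_force: [0.3, 0.1, -0.8]
opening: 0.0622
grasp_force: 27.7
```

View pics/w2.png

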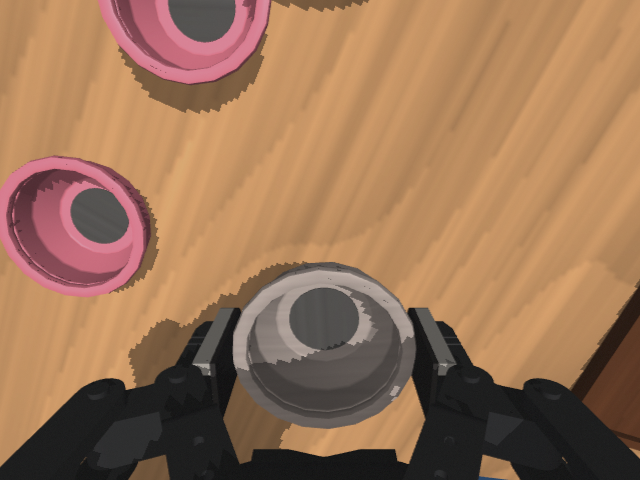

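Basket is held squarely between the pads, rim centred near (325,343). Now over to the far bay of the green tray.

```bash
python3 -m jog '[[[0,0,0.7,0,0],[0.1,-0.8,0.4,-1,0],[0.25,-0.85,0.2,-1,0],[0.25,-0.85,0.2,-1,0],[0.25,-0.85,0.2,-1,0],[0.25,-0.85,0.2,-1,0],[0.25,-0.85,0.2,-1,0],[0.25,-0.85,0.2,0,0]]]'
python3 -m jog '[[[0.25,-0.85,0.2,0,0],[0.25,-0.85,0.2,0,0],[0.25,-0.85,0.1,0,0],[0.25,-0.85,0,0,0],[0.25,-0.85,0,0,0],[0.25,-0.85,0,0,0],[0.25,-0.85,0,0,0],[0,0,0,0,0]]]'
python3 - <<'E'
from h import *
im,o=snap('wrist','w3');print(o['ee_pos'],o['tcp_rot'],o['q'])
E
```

```text
time: 3.75
ee_pos: [0.4322, -0.0073, 0.1699]
tcp_rot: [179.9, -0.0, 83.4]
wrist_force: [1.9, 0.8, -0.2]
opening: 0.0626
grasp_force: 27.9
time: 4.55
ee_pos: [0.5197, -0.3073, 0.1921]
tcp_rot: [-180.0, 0.0, 83.4]
wrist_force: [-0.5, 0.3, -0.2]
opening: 0.0626
grasp_force: 27.9
[ 0.51972262 -0.3073316   0.19214   ] [-1.79976095e+02  4.07109163e-02  8.33913738e+01] [-3.05752841e+01  1.18424311e+01  1.34103052e+01  9.15731808e+01
 -4.69111308e-02  6.60333527e+01]
```

View pics/w3.png

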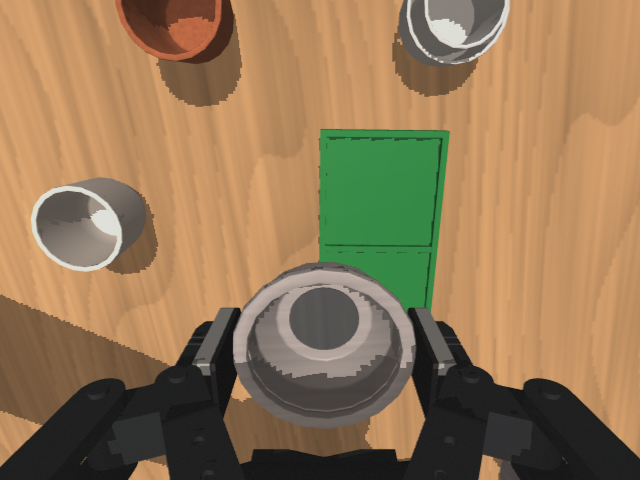

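Green tray top corners are at (321,130) and (448,131), divider from (322,245) to (437,247). White cup rim is at about (78,228), the nested pair at (455,15).

```bash
python3 - <<'E'
from h import *
o=sensors.get_obs()
d=px2w('wrist',[(321,130),(448,131),(322,245.5),(437,247.5)],.010)
y=(d[0]-d[2]+d[1]-d[3]);th=np.arctan2(-y[0],y[1]);print(d,np.degrees(th))
c=d[2:].mean(0);u=np.array([-np.sin(th),np.cos(th)]);print('c',c,'near',c+.048*u,'far',c-.048*u)
b=px2w('wrist',[(325,343)],o['ee_pos'][2]+.027)[0];print('held',b-o['ee_pos'][:2])
print('white',px2w('wrist',[(78,228)],.06))
print('d far',(c-.048*u-b)*20,'near',(c+.048*u-b)*20)
E
```

```text
[[ 0.52518501 -0.24387641]
 [ 0.62249692 -0.25587317]
 [ 0.51498939 -0.33775157]
 [ 0.61146678 -0.35071777]] -6.417223408365343
c [ 0.56322808 -0.34423467] near [ 0.56859293 -0.29653542] far [ 0.55786324 -0.39193392]
held [0.00209058 0.00693086]
white [[ 0.34796304 -0.28758171]]
d far [ 0.7303257 -1.87392  ] near [0.9449196  0.03404998]
```

```bash
python3 -m jog '[[[0.3,-0.75,0,0,0],[0.3,-0.75,-0.3,0,0],[0.13,-0.37,-0.8,0,0],[0,0,-0.8,0,0],[0,0,-0.7,0,0],[0,0,-0.5,0,0],[0,0,-0.3,0,0],[0,0,0,0,0]]]'
python3 -m jog '[[[0,0,-0.2,0,0],[0,0,-0.08,0,0],[0,0,0,0,0]]]'
```

```text
time: 5.4
ee_pos: [0.555, -0.3951, 0.022]
tcp_rot: [-179.9, -0.1, 83.6]
wrist_force: [-0.5, -0.4, -0.6]
opening: 0.0627
grasp_force: 27.9
time: 5.7
ee_pos: [0.5561, -0.3967, 0.0103]
tcp_rot: [179.9, 0.0, 83.6]
wrist_force: [-0.2, -1.0, 0.4]
opening: 0.0627
grasp_force: 27.9
```

```bash
python3 -m jog '[[[0,0,-0.06,0,0],[0,0,-0.03,0,0],[0,0,0,0,0]]]'
```

```text
time: 6.0
ee_pos: [0.5563, -0.3969, 0.0097]
tcp_rot: [179.8, 0.1, 83.6]
wrist_force: [-7.7, 6.6, 25.3]
opening: 0.0623
grasp_force: 29.0
```

```bash
python3 -m jog '[[[0,0,0.07,0,0],[0,0,0.01,0,0.8],[0,0,0,0,0.9],[0,0,0,0,1],[0,0,0,0,1],[0,0,0.4,0,1],[0,0,0.8,0,1],[0,0,0.8,0,1]]]'
python3 -m jog '[[[0,0,0.8,0,1],[-0.5,0.75,0.4,0,1],[-0.5,0.75,0,0,1],[-0.3,0.6,0,0,1],[0,0,0,0,1]]]'
python3 - <<'E'
from h import *
im,o=snap('wrist','w4');print(o['ee_pos'],o['tcp_rot'])
E
```

```text
time: 6.8
ee_pos: [0.555, -0.3961, 0.1088]
tcp_rot: [-179.9, -0.1, 83.6]
wrist_force: [0.9, -0.5, 0.5]
opening: 0.0856
grasp_force: 0.0
time: 7.3
ee_pos: [0.4891, -0.2888, 0.1695]
tcp_rot: [-180.0, -0.0, 83.7]
wrist_force: [1.2, 0.9, 0.5]
opening: 0.0857
grasp_force: 0.0
[ 0.48914191 -0.2887587   0.16950133] [-1.79998350e+02 -2.50421501e-02  8.36600785e+01]
```

View pics/w4.png

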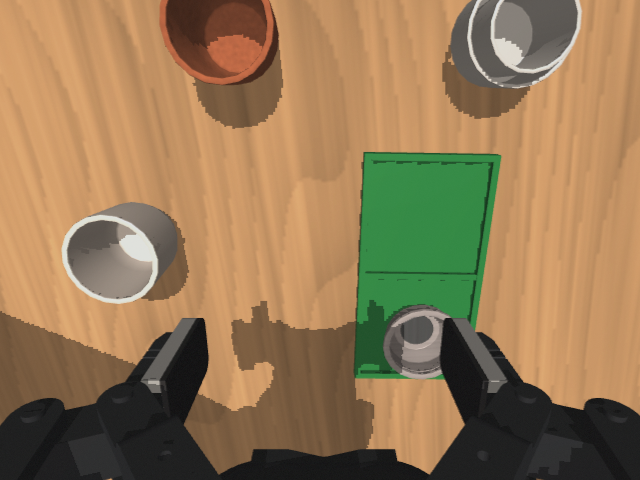

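Single basket sits in the far bay, rim centre near (420,342). Its closeness to the edge (355,378) needs a check; white cup rim is at (111,259).

```bash
python3 - <<'E'
from h import *
o=sensors.get_obs()
print('single',px2w('wrist',[(420,342)],.033),'foot in',px2w('wrist',[(417,333)],.009),'tray edges',px2w('wrist',[(355,378),(364,273),(476,275),(364,154),(499,155)],.01))
print('white',px2w('wrist',[(111,259)],.06),'terra',px2w('wrist',[(219,22)],.06))
E
```

```text
single [[ 0.55580208 -0.39547048]] foot in [[ 0.55841191 -0.40239042]] tray edges [[ 0.50216374 -0.44101268]
 [ 0.51805346 -0.34183649]
 [ 0.6074753  -0.35365052]
 [ 0.52556837 -0.2479404 ]
 [ 0.62351202 -0.25962828]]
white [[ 0.34957554 -0.2911663 ]] terra [[ 0.44744614 -0.16099157]]
```

```bash
python3 -m jog '[[[0,0.9,0.4,0,1],[0,0.9,0.4,0,1],[-0.1,0.9,0.2,0,1],[-0.1,0.9,0.1,0,1],[-0.1,0.9,0,0,1],[-0.1,0.9,0,0,1],[0,0,0,0,1],[0,0,0,0,1]]]'
cat >> h.py <<'E'
def circ(im,o,guess,z,rad):
    "Hough circle nearest to the predicted pixel; world xy of rim centre"
    g=w2px('wrist',[guess],o)[0]; e=w2px('wrist',[(guess[0]+rad,guess[1],guess[2]),(guess[0],guess[1]+rad,guess[2])],o)
    r=np.linalg.norm(e-g,axis=1).mean()
    c=cv2.HoughCircles(cv2.GaussianBlur(cv2.cvtColor(im,6),(5,5),0),cv2.HOUGH_GRADIENT,1.5,20,param1=100,param2=25,minRadius=int(r*.88),maxRadius=int(r*1.12))
    c=c[0]; k=np.argsort(np.linalg.norm(c[:,:2]-g,axis=1))[:3]
    print('guess',g.round(),r.round(),'found',c[k].round().tolist(),px2w('wrist',c[k][:,:2],z,o).round(4).tolist())
E
python3 - <<'E'
from h import *
im,o=snap('wrist','w5');print(o['ee_pos'],o['tcp_rot'][2])
circ(im,o,(.47,-.018,.034),.034,.032)
E
```

```text
time: 8.15
ee_pos: [0.4713, -0.021, 0.2238]
tcp_rot: [180.0, 0.0, 83.7]
wrist_force: [0.1, -0.5, 0.2]
opening: 0.0853
grasp_force: 0.0
[ 0.47125369 -0.02099647  0.22376252] 83.6914468125545
guess [320. 202.] 39.0 found [[320.0, 193.0, 34.0], [506.0, 361.0, 34.0], [130.0, 421.0, 39.0]] [[0.4707, -0.0101], [0.6288, -0.1916], [0.2534, -0.2209]]
```

```bash
python3 -m jog '[[[0,0.17,-0.8,0,1],[0,0,-0.8,0,1],[0,0,-0.8,0,1],[0,0,-0.8,0,1],[0,0,-0.6,0,1],[0,0,-0.3,0,1],[0,0,-0.19,0,1],[0,0,0,0,1]]]' 25
python3 -m jog '[[[0,0,0,0,0],[0,0,0,0,0],[0,0,0,0,0],[0,0,0,0,0],[0,0,0,0,0],[0,0,0,0,0],[0,0,0.3,0,0],[0,0,0.7,0,0]]]'
python3 -m jog '[[[0,0,0.8,0,0],[0,0,0.8,0,0],[0,0,0,0,0]]]'
```

```text
time: 9.0
ee_pos: [0.4702, -0.014, 0.0082]
tcp_rot: [-179.9, 0.0, 83.5]
wrist_force: [-0.5, 0.9, 1.0]
opening: 0.0853
grasp_force: 0.0
time: 9.8
ee_pos: [0.469, -0.0128, 0.0579]
tcp_rot: [-179.8, 0.0, 83.6]
wrist_force: [0.5, -0.3, -1.0]
opening: 0.0615
grasp_force: 27.8
time: 10.1
ee_pos: [0.4731, -0.0129, 0.1453]
tcp_rot: [179.5, -0.0, 83.6]
wrist_force: [0.7, -0.7, -1.3]
opening: 0.0612
grasp_force: 27.8
```

```bash
python3 -m jog '[[[0.27,-0.81,0,0,0],[0.27,-0.81,0,0,0],[0.27,-0.81,0,0,0],[0.27,-0.81,0,0,0],[0.27,-0.81,0,0,0],[0.27,-0.81,0,0,0],[0.28,-0.81,0,0,0],[0,0,0,0,0]]]'
python3 -m jog '[[[0,0,-0.8,0,0],[0,0,-0.8,0,0],[0,0,-0.6,0,0],[0,0,-0.2,0,0],[0,0,0,0,0]]]'
```

```text
time: 10.9
ee_pos: [0.5661, -0.3006, 0.1371]
tcp_rot: [-179.9, 0.0, 83.4]
wrist_force: [-1.0, 1.1, -1.6]
opening: 0.0615
grasp_force: 27.9
time: 11.4
ee_pos: [0.5648, -0.2957, 0.0184]
tcp_rot: [-179.9, -0.0, 83.6]
wrist_force: [0.5, -0.4, -0.8]
opening: 0.0616
grasp_force: 28.2
```

```bash
python3 -m jog '[[[0.06,0,-0.06,0,0],[0,0,-0.03,0,0],[0,0,0,0,0]]]';python3 -m jog '[[[0,0,0,0,0.8],[0,0,0,0,0.9],[0,0,0,0,1],[0,0,0,0,1],[0,0,0.4,0,1],[0,0,0.8,0,1],[0,0,0.8,0,1],[0,0,0.8,0,1]]]'
python3 -m jog '[[[-0.8,0.2,0.4,0,1],[-0.8,0.2,0.4,0,1],[-0.8,0.2,0.1,0,1],[-0.8,0,0,0,1],[-0.7,0,0,0,1],[-0.6,0,0,0,1],[0,0,0,0,1],[0,0,0,0,1]]]'
python3 - <<'E'
from h import *
im,o=snap('wrist','w6');print(o['ee_pos'],o['tcp_rot'])
circ(im,o,(.349,-.290,.06),.06,.031)
circ(im,o,(.567,-.296,.039),.039,.031)
circ(im,o,(.447,-.16,.06),.06,.031)
E
```

```text
time: 11.7
ee_pos: [0.5695, -0.2967, 0.0158]
tcp_rot: [179.9, 0.0, 83.6]
wrist_force: [0.4, 0.6, 0.7]
opening: 0.0617
grasp_force: 28.3
time: 12.5
ee_pos: [0.5683, -0.2964, 0.1563]
tcp_rot: [-180.0, -0.0, 83.6]
wrist_force: [0.7, -0.8, -0.4]
opening: 0.0852
grasp_force: 0.0
time: 13.3
ee_pos: [0.3435, -0.2667, 0.2002]
tcp_rot: [179.9, 0.0, 83.5]
wrist_force: [-0.4, -0.1, 0.6]
opening: 0.0851
grasp_force: 0.0
[ 0.34351846 -0.26669826  0.20024655] [1.79923285e+02 3.84650981e-02 8.35071552e+01]
guess [333. 251.] 41.0 found [[331.0, 250.0, 42.0], [439.0, 55.0, 38.0], [457.0, 44.0, 45.0]] [[0.3474, -0.2887], [0.4298, -0.1656], [0.4412, -0.1608]]
guess [613. 219.] 41.0 found [[616.0, 224.0, 39.0], [595.0, 215.0, 36.0], [583.0, 194.0, 41.0]] [[0.5693, -0.3007], [0.5523, -0.2915], [0.5417, -0.2737]]
guess [466.  42.] 53.0 found [[458.0, 44.0, 50.0], [580.0, 212.0, 53.0], [610.0, 205.0, 52.0]] [[0.4422, -0.1609], [0.5277, -0.2807], [0.5484, -0.2775]]
```

View pics/w6.png

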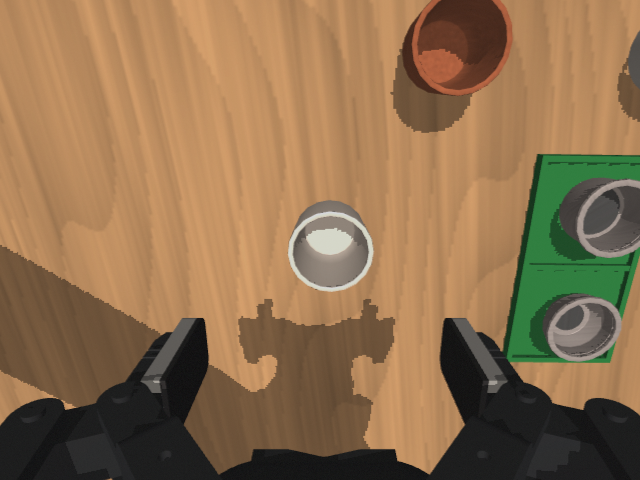

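Both baskets stand in their bays at (610,216) and (583,327). White cup rim is at (331,251), terracotta rim at (462,45). Grasping the white cup.

```bash
python3 -m jog '[[[0.08,-0.44,-0.4,0,1],[0,0,-0.7,0,1],[0,0,-0.8,0,1],[0,0,-0.8,0,1],[0,0,-0.6,0,1],[0,0,-0.3,0,1],[0,0,-0.1,0,1],[0,0,0,0,1]]]' 40
python3 -m jog '[[[0,0,0,0,0],[0,0,0,0,0],[0,0,0,0,0],[0,0,0,0,0],[0,0,0,0,0],[0,0,0,0,0],[0,0,0.2,0,0],[0,0,0,0,0]]]'
```

```text
time: 14.15
ee_pos: [0.3479, -0.2882, 0.0143]
tcp_rot: [-179.9, -0.0, 83.6]
wrist_force: [-0.3, 0.5, 0.5]
opening: 0.085
grasp_force: 0.0
time: 14.95
ee_pos: [0.3484, -0.2891, 0.0266]
tcp_rot: [179.9, 0.1, 83.6]
wrist_force: [-0.0, 0.2, -2.0]
opening: 0.0634
grasp_force: 44.4
```

```bash
python3 -m jog '[[[0,0,0.5,0,0],[0,0,0.8,0,0],[0,0.2,0.8,0,0],[0.1,0.5,0.5,0,0],[0.23,0.78,0.1,0,0],[0.23,0.78,0,0,0],[0.23,0.78,0,0,0],[0.23,0.78,0,0,0]]]'
python3 -m jog '[[[0.23,0.78,0,0,0],[0.23,0.78,0,0,0],[0.23,0.78,0,0,0],[0.23,0.78,0,0,0],[0.23,0.78,0,0,0],[0.23,0.78,0,0,0],[0.23,0.78,0,0,0],[0.23,0.78,0,0,0]]]'
python3 -m jog '[[[0.23,0.78,0,0,0],[0.2,0.7,0,0,0],[0.23,0.78,0,0,0],[0.2,0.6,0,0,0],[0,0,0,0,0]]]'
```

```text
time: 15.75
ee_pos: [0.3989, -0.096, 0.1603]
tcp_rot: [179.9, 0.0, 83.5]
wrist_force: [1.3, -1.2, -2.4]
opening: 0.0632
grasp_force: 45.1
time: 16.55
ee_pos: [0.4909, 0.2165, 0.16]
tcp_rot: [180.0, -0.0, 83.6]
wrist_force: [1.4, 0.1, -1.6]
opening: 0.0631
grasp_force: 45.1
time: 17.05
ee_pos: [0.5339, 0.3609, 0.1583]
tcp_rot: [-179.9, -0.0, 83.7]
wrist_force: [-0.2, -1.8, -2.5]
opening: 0.0633
grasp_force: 45.2
```

```bash
python3 -m jog '[[[0.34,0.86,0,0,0],[0,0,-0.3,0,0],[0,0,-0.7,0,0],[0,0,-0.7,0,0],[0,0,-0.5,0,0],[0,0,-0.2,0,0],[0,0,-0.2,0,0],[0,0,0,0,0]]]'
python3 - <<'E'
from h import *
im,o=snap('wrist','w7');print(o['ee_pos'],o['tcp_rot'])
E
```

```text
time: 17.85
ee_pos: [0.5506, 0.4003, 0.0295]
tcp_rot: [-180.0, 0.0, 83.6]
wrist_force: [0.1, -0.9, -1.7]
opening: 0.0633
grasp_force: 45.2
[0.55055552 0.40030538 0.02954359] [-1.79982414e+02  1.89904159e-02  8.35573868e+01]
```

View pics/w7.png

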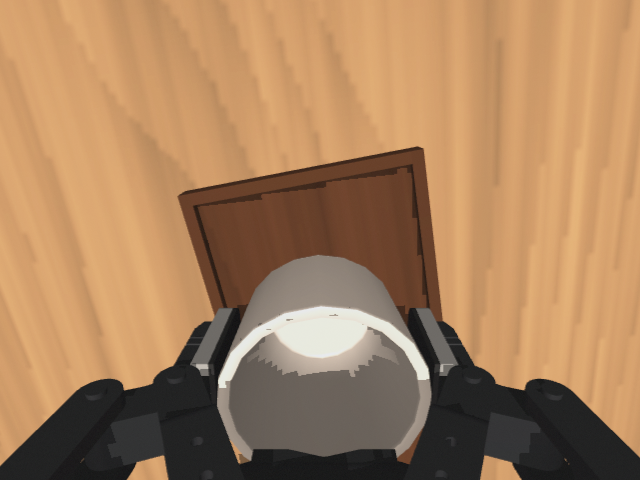

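The tray's far corners at (180,194) and (423,149) are visible, with the cup over the bay.

```bash
python3 - <<'E'
from h import *
d=px2w('wrist',[(180,194),(423,149)],.01);x=d[1]-d[0];L=np.linalg.norm(x);x/=L;n=np.array([-x[1],x[0]])
c=d.mean(0)-.0975*n;print(d,L,'yaw',np.degrees(np.arctan2(x[1],x[0])),'c',c,'far',c+.048*n,'near',c-.048*n)
E
```

```text
[[0.49897414 0.45312073]
 [0.59774129 0.45998233]] 0.09900520431868083 yaw 3.9740979962441463 c [0.555115   0.35928597] far [0.55178834 0.40717055] near [0.55844166 0.31140139]
```

```bash
python3 -m jog '[[[0,0.12,0,0,0],[0,0,-0.1,0,0],[0,0,-0.06,0,0],[0,0,-0.03,0,0],[0,0,0,0,0]]]'
```

```text
time: 18.4
ee_pos: [0.5507, 0.407, 0.0214]
tcp_rot: [180.0, -0.1, 83.6]
wrist_force: [-2.6, -0.2, 4.4]
opening: 0.0634
grasp_force: 45.5
```

```bash
python3 -m jog '[[[0,0,0,0,0.8],[0,0,0,0,0.9],[0,0,0,0,1],[0,0,0,0,1],[0,0,0.4,0,1],[0,0,0.8,0,1],[0,0,0.8,0,1],[0,0,0.8,0,1]]]'
python3 -m jog '[[[-0.1,-0.6,0.5,0,1],[-0.16,-0.9,0.2,0,1],[-0.16,-0.9,0,0,1],[-0.16,-0.9,0,0,1],[-0.16,-0.9,0,0,1],[-0.16,-0.9,0,0,1],[-0.16,-0.9,0,0,1],[-0.16,-0.9,0,0,1]]]'
python3 -m jog '[[[-0.16,-0.9,0,0,1],[-0.16,-0.9,0,0,1],[-0.16,-0.9,0,0,1],[-0.16,-0.9,0,0,1],[-0.16,-0.9,0,0,1],[0,0,0,0,1],[0,0,0,0,1]]]'
python3 - <<'E'
from h import *
im,o=snap('wrist','w8');print(o['ee_pos'],o['tcp_rot'])
circ(im,o,(.445,-.161,.06),.06,.031)
E
```

```text
time: 19.2
ee_pos: [0.5504, 0.4063, 0.1617]
tcp_rot: [-180.0, 0.0, 83.6]
wrist_force: [1.1, 1.5, -0.0]
opening: 0.0857
grasp_force: 0.0
time: 20.0
ee_pos: [0.489, 0.0599, 0.1955]
tcp_rot: [180.0, -0.0, 83.6]
wrist_force: [1.7, -0.7, 0.5]
opening: 0.0856
grasp_force: 0.0
time: 20.7
ee_pos: [0.4492, -0.1644, 0.1953]
tcp_rot: [-180.0, -0.0, 83.4]
wrist_force: [-0.4, 1.1, 1.2]
opening: 0.0854
grasp_force: 0.0
[ 0.44924391 -0.16435096  0.19527504] [-1.79998831e+02 -9.42316872e-03  8.34113090e+01]
guess [316. 220.] 44.0 found [[314.0, 215.0, 45.0], [476.0, 343.0, 41.0], [535.0, 205.0, 43.0]] [[0.4444, -0.1574], [0.558, -0.2748], [0.5983, -0.1676]]
```

```bash
python3 -m jog '[[[-0.1,0.12,-0.4,0,1],[0,0,-0.7,0,1],[0,0,-0.8,0,1],[0,0,-0.8,0,1],[0,0,-0.5,0,1],[0,0,-0.3,0,1],[0,0,-0.1,0,1],[0,0,0,0,1]]]' 40
python3 -m jog '[[[0,0,0,0,0],[0,0,0,0,0],[0,0,0,0,0],[0,0,0,0,0],[0,0,0,0,0],[0,0,0,0,0],[0,0,0.2,0,0],[0,0,0,0,0]]]'
```

```text
time: 21.55
ee_pos: [0.4446, -0.1564, 0.0151]
tcp_rot: [-180.0, -0.0, 83.7]
wrist_force: [-0.7, 0.2, -0.3]
opening: 0.0853
grasp_force: 0.0
time: 22.35
ee_pos: [0.4454, -0.1578, 0.027]
tcp_rot: [179.9, 0.0, 83.6]
wrist_force: [0.7, 0.1, -1.1]
opening: 0.0615
grasp_force: 43.8
```

```bash
python3 -m jog '[[[0,0,0.5,0,0],[0,0,0.8,0,0],[0,0.2,0.8,0,0],[0.1,0.5,0.5,0,0],[0.2,0.78,0.1,0,0],[0.2,0.78,0,0,0],[0.2,0.78,0,0,0],[0.2,0.78,0,0,0]]]'
python3 -m jog '[[[0.2,0.78,0,0,0],[0.2,0.78,0,0,0],[0.2,0.78,0,0,0],[0.2,0.78,0,0,0],[0.2,0.78,0,0,0],[0.2,0.78,0,0,0],[0.1,0.6,0,0,0],[0,0,0,0,0]]]'
python3 -m jog '[[[0,0,-0.1,0,0],[0,0,0,0,0]]]'
```

```text
time: 23.15
ee_pos: [0.4899, 0.0351, 0.1607]
tcp_rot: [179.9, -0.0, 83.6]
wrist_force: [1.1, -0.9, -1.9]
opening: 0.0613
grasp_force: 44.3
time: 23.95
ee_pos: [0.5546, 0.3009, 0.1592]
tcp_rot: [-180.0, -0.0, 83.7]
wrist_force: [-0.5, -0.5, -1.1]
opening: 0.0615
grasp_force: 44.3
time: 24.15
ee_pos: [0.5543, 0.2967, 0.1544]
tcp_rot: [-179.9, 0.1, 83.5]
wrist_force: [-0.5, 0.6, -2.1]
opening: 0.0613
grasp_force: 44.3
```

```bash
python3 -m jog '[[[0.08,0.27,0,0,0],[0,0,-0.3,0,0],[0,0,-0.7,0,0],[0,0,-0.7,0,0],[0,0,-0.5,0,0],[0,0,-0.2,0,0],[0,0,-0.1,0,0],[0,0,0,0,0]]]'
python3 -m jog '[[[0,0,-0.06,0,0],[0,0,-0.05,0,0],[0,0,0,0,0]]]'
```

```text
time: 24.95
ee_pos: [0.5589, 0.3107, 0.031]
tcp_rot: [180.0, -0.0, 83.5]
wrist_force: [-0.8, -0.7, -1.6]
opening: 0.0616
grasp_force: 44.3
time: 25.25
ee_pos: [0.5587, 0.3111, 0.0251]
tcp_rot: [180.0, -0.0, 83.6]
wrist_force: [-0.7, 0.9, -2.6]
opening: 0.0616
grasp_force: 44.3
```

```bash
python3 -m jog '[[[0,0,-0.06,0,0],[0,0,-0.04,0,0],[0,0,0,0,0]]]'
```

```text
time: 25.55
ee_pos: [0.559, 0.3115, 0.0217]
tcp_rot: [179.9, -0.1, 83.6]
wrist_force: [-3.6, -1.3, 10.9]
opening: 0.0612
grasp_force: 44.7
```

```bash
python3 -m jog '[[[0,0,0,0,0.8],[0,0,0,0,0.9],[0,0,0,0,1],[0,0,0,0,1],[0,0,0.4,0,1],[0,0,0.8,0,1],[0,0,0.8,0,1],[0,0,0.8,0,1]]]'
python3 -m jog '[[[0,0,0.8,-1,1],[-0.4,-0.5,0.4,-1,1],[-0.4,-0.5,0,-1,1],[-0.4,-0.5,0,-1,1],[-0.4,-0.5,0,-1,1],[-0.4,-0.5,0,-1,1],[-0.26,-0.36,0,-1,1],[0,0,0,-1,1]]]'
python3 -m jog '[[[0,0,0,-1,1],[0,0,0,-1,1],[0,0,0,-1,1],[0,0,0,-1,1],[0,0,0,-1,1],[0,0,0,-1,1],[0,0,0,0,1]]]'
python3 - <<'E'
from h import *
im,o=snap('wrist','w9');print(o['ee_pos'],o['tcp_rot'],o['q'][5])
b=cv2.inRange(cv2.cvtColor(im,cv2.COLOR_BGR2HSV),(100,150,60),(125,255,255))
c=max(cv2.findContours(b,0,1)[0],key=cv2.contourArea);q=px2w('wrist',c[:,0].astype(float),.014,o)
print(cv2.minAreaRect((q*1000).astype(np.float32)))
E
```

```text
time: 26.35
ee_pos: [0.5583, 0.3109, 0.1611]
tcp_rot: [-180.0, 0.0, 83.6]
wrist_force: [0.4, 1.3, 0.2]
opening: 0.0854
grasp_force: 0.0
time: 27.15
ee_pos: [0.4444, 0.1664, 0.2206]
tcp_rot: [180.0, -0.0, 43.3]
wrist_force: [1.4, 0.8, 0.9]
opening: 0.0852
grasp_force: 0.0
time: 27.85
ee_pos: [0.4553, 0.1359, 0.2197]
tcp_rot: [-178.6, 0.0, 15.9]
wrist_force: [0.3, -0.4, 0.1]
opening: 0.0855
grasp_force: 0.0
[0.45530753 0.13589358 0.21972618] [-1.78626157e+02  2.05587644e-02  1.58520198e+01] 179.94253754418736
((448.58056640625, 173.03994750976562), (166.3743438720703, 28.649703979492188), 14.863014221191406)
```

View pics/w9.png

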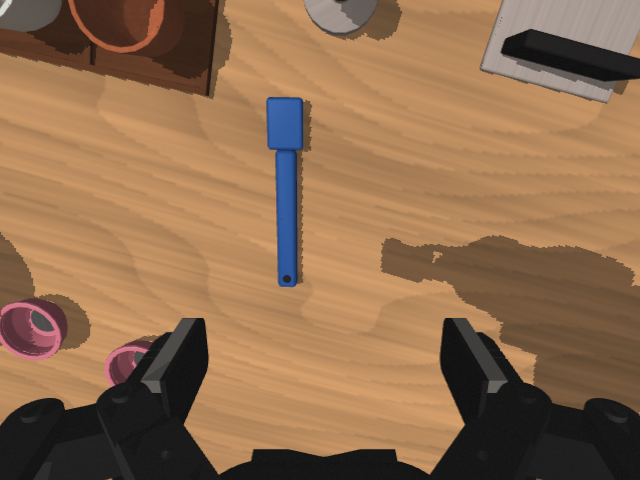

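The brush runs from (287,285) to its head at (285,98), with pinks at (33,328) and (128,368). The last joint is at its limit, so I'll use the opposite half-turn grasp.

```bash
python3 -m jog '[[[0,0,0,1,1],[0,0,0,1,1],[0,0,0,1,1],[0,0,0,1,1],[0,0,0,1,1],[0,0,0,1,1],[0,0,0,1,1],[0,0,0,1,1]]]' >/dev/null
python3 -m jog '[[[0,0,0,1,1],[0,0,0,1,1],[0,0,0,1,1],[0,0,0,1,1],[0,0,0,1,1],[0,0,0,1,1],[0,0,0,1,1],[0,0,0,1,1]]]' >/dev/null
python3 -m jog '[[[0,0,0,1,0.7],[0,0,0,1,0.7],[0,0,0,1,0.7],[0,0,0,1,0.7],[0,0,0,1,0.7],[0,0,0,1,0.7],[0,0,0,1,0.7],[0,0,0,1,0.7]]]' >/dev/null
python3 -m jog '[[[0,0,0,1,0.7],[0,0,0,1,0.7],[0,0,0,1,0.7],[0,0,0,1,0.7],[0,0,0,1,0.7],[0,0,0,1,0.7],[0,0,0,1,0.7],[0,0,0,1,0.7]]]'
python3 -m jog '[[[0,0.3,0,1,0.7],[0,0.3,0,1,0.7],[0,0,0,1,0.7],[0,0,0,0,0.7],[0,0,0,0,0.7]]]'
python3 - <<'E'
from h import *
im,o=snap('wrist','w10');print(o['ee_pos'],o['tcp_rot'],o['q'][5])
b=cv2.inRange(cv2.cvtColor(im,cv2.COLOR_BGR2HSV),(100,150,60),(125,255,255))
c=max(cv2.findContours(b,0,1)[0],key=cv2.contourArea);q=px2w('wrist',c[:,0].astype(float),.014,o)
print(cv2.minAreaRect((q*1000).astype(np.float32)))
E
```

```text
time: 31.1
ee_pos: [0.4548, 0.138, 0.2198]
tcp_rot: [-178.6, 0.0, 176.3]
wrist_force: [-0.4, 0.1, -0.4]
opening: 0.0597
grasp_force: 0.0
time: 31.6
ee_pos: [0.4548, 0.1677, 0.2198]
tcp_rot: [-178.6, 0.0, -169.1]
wrist_force: [0.3, 0.3, 0.4]
opening: 0.0599
grasp_force: 0.0
[0.45475108 0.16766484 0.2197764 ] [-1.78615264e+02  1.39065634e-02 -1.69064596e+02] 10.109223715634954
((446.8879089355469, 172.547119140625), (168.3587188720703, 28.751806259155273), 15.1176176071167)
```

```bash
python3 -m jog '[[[-0.15,0.1,-0.5,0.8,0.7],[0,0,-0.8,0,0.7],[0,0,-0.8,0,0.7],[0,0,-0.8,0,0.7],[0,0,-0.8,0,0.7],[0,0,-0.4,0,0.7],[0,0,-0.15,0,0.7],[0,0,0,0,0.7]]]' 30
python3 -m jog '[[[0,0,0,0,0.7],[0,0,-0.05,0,0.7],[0,0,0,0,0.7]]]'
```

```text
time: 32.45
ee_pos: [0.4471, 0.1721, 0.0069]
tcp_rot: [-178.6, -0.0, -165.0]
wrist_force: [0.7, 0.9, 0.4]
opening: 0.0597
grasp_force: 0.0
time: 32.75
ee_pos: [0.448, 0.1726, 0.0056]
tcp_rot: [-178.6, 0.1, -165.0]
wrist_force: [0.5, -0.4, 0.6]
opening: 0.0597
grasp_force: 0.0
```

```bash
python3 -m jog '[[[0,0,-0.03,0,0],[0,0,0,0,0],[0,0,0,0,0],[0,0,0,0,0],[0,0,0,0,0],[0,0,0,0,0],[0,0,0,0,0],[0,0,0.3,0,0]]]' 30
python3 -m jog '[[[0,0,0.8,0,0],[0,0,0.8,0,0],[0,0,0.8,0,0],[0,0,0.8,0,0],[0.3,-0.5,0.4,-1,0],[0.4,-0.6,0,-1,0],[0.4,-0.6,0,0,0],[0.4,-0.6,0,0,0]]]'
python3 -m jog '[[[0.3,-0.6,0,0,0],[0.3,-0.6,0,0,0],[0,0,0,0,0],[0,0,0,0,0]]]'
python3 - <<'E'
from h import *
im,o=snap('wrist','w11');print(o['ee_pos'],o['tcp_rot'],o['q'][5])
E
```

```text
time: 33.55
ee_pos: [0.4462, 0.1719, 0.0166]
tcp_rot: [-178.6, -0.2, -165.0]
wrist_force: [-0.1, 0.5, -0.6]
opening: 0.0176
grasp_force: 29.7
time: 34.35
ee_pos: [0.523, 0.0562, 0.1981]
tcp_rot: [-178.6, 0.0, -175.0]
wrist_force: [1.1, 0.8, -0.6]
opening: 0.0173
grasp_force: 29.7
time: 34.75
ee_pos: [0.5523, -0.0031, 0.1976]
tcp_rot: [-178.6, -0.1, -175.1]
wrist_force: [-0.7, 0.1, 0.2]
opening: 0.0171
grasp_force: 29.7
[ 0.55230066 -0.0031427   0.19758234] [-1.78641329e+02 -6.19344134e-02 -1.75056986e+02] -4.568956038068554
```

View pics/w11.png

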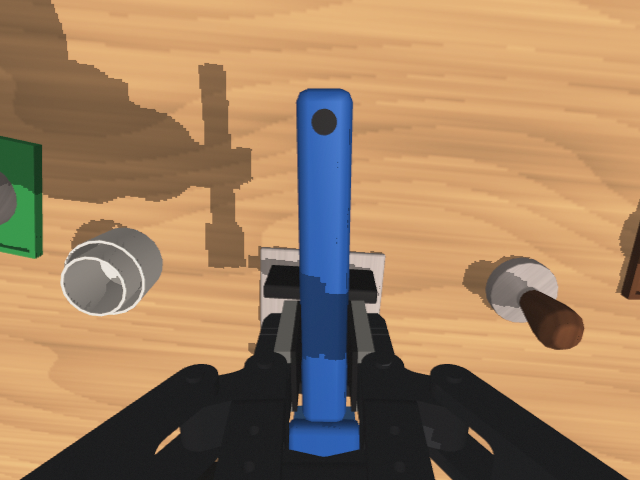

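Visible are the stand's near plate edge, (260,247) to (384,254), the near bar, (265,265) to (378,302), the nested pair at (110,270) and the tamper at (525,290). The brush is held straight, handle end at (324,95).

```bash
python3 - <<'E'
from h import *
im=cv2.imread('pics/w11.png');o=sensors.get_obs()
d=px2w('wrist',[(384,254),(260,247)],.006,o);y=d[0]-d[1];L=np.linalg.norm(y);y/=L;y=y if y[1]>0 else -y
x=np.array([y[1],-y[0]]);print('plate edge',d,L,'yaw',np.degrees(np.arctan2(x[1],x[0])),'c',d.mean(0)+.065*x)
t=px2w('wrist',[(265,285),(378,290),(265,300),(378,303)],.05,o);print('bar top?',t)
e=px2w('wrist',[(267,265),(375,270)],.006,o);print('bar foot?',e)
print('handle axis',px2w('wrist',[(324,121),(324,300)],o['ee_pos'][2]+.01,o))
cv2.imwrite('pics/c2.png',cv2.resize(im[230:330,240:400],None,fx=4,fy=4,interpolation=cv2.INTER_CUBIC))
E
```

```text
plate edge [[ 0.59208632  0.04867834]
 [ 0.59597146 -0.05963949]] 0.10838748204729007 yaw 2.054200915264034 c [ 0.65898712 -0.00315066]
bar top? [[ 0.61081306 -0.04754563]
 [ 0.60640183  0.04078278]
 [ 0.6238583  -0.04700877]
 [ 0.61760302  0.04223655]]
bar foot? [[ 0.61232486 -0.05280493]
 [ 0.60781883  0.04280073]]
handle axis [[ 0.47706129 -0.00908701]
 [ 0.53886584 -0.00368509]]
```

View pics/c2.png

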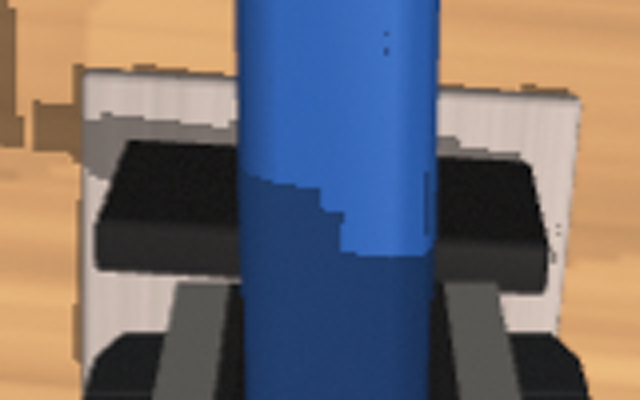

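The bar's top face is at crop y 220–290, with its front face above; both give a stand centre near (0.659, −0.003) and yaw about 2°.

```bash
python3 -m jog '[[[0.6,0,0,-0.5,0],[0.6,0,0,0,0],[0.6,0,0,0,0],[0.33,0,-0.3,0,0],[0,0,-0.7,0,0],[0,0,-0.8,0,0],[0,0,-0.6,0,0],[0,0,-0.2,0,0]]]'
python3 -m jog '[[[0,0,-0.1,0,0],[0,0,-0.05,0,0],[0,0,0,0,0]]]'
```

```text
time: 35.6
ee_pos: [0.6568, -0.0013, 0.0645]
tcp_rot: [-178.6, -0.3, -177.4]
wrist_force: [-1.1, 0.1, 0.4]
opening: 0.017
grasp_force: 29.7
time: 35.9
ee_pos: [0.6596, -0.0024, 0.0624]
tcp_rot: [-178.6, 0.1, -177.5]
wrist_force: [-0.8, 1.0, -1.2]
opening: 0.0172
grasp_force: 29.7
```

```bash
python3 -m jog '[[[0,0,-0.07,0,0],[0,0,-0.05,0,0],[0,0,0,0,0]]]'
python3 -m jog '[[[0,0,-0.05,0,0],[0,0,0,0,0]]]'
```

```text
time: 36.2
ee_pos: [0.6589, -0.0027, 0.0547]
tcp_rot: [-178.6, 0.0, -177.5]
wrist_force: [0.4, 0.2, -0.4]
opening: 0.0175
grasp_force: 29.7
time: 36.4
ee_pos: [0.6592, -0.0027, 0.0535]
tcp_rot: [-178.6, 0.1, -177.5]
wrist_force: [-1.8, -0.5, 6.4]
opening: 0.0172
grasp_force: 30.6
```

Contact on the bars. I'll release, retreat up and back, then inspect.

```bash
python3 -m jog '[[[0,0,0,0,0.3],[0,0,0,0,0.4],[0,0,0,0,0.4],[0,0,0.3,0,0.4],[0,0,0.7,0,0.4],[0,0,0.8,0,0.4],[0,0,0.8,0,0.4],[-0.5,0,0.6,0,0.4]]]'
python3 -m jog '[[[-0.8,0,0,0,0.4],[-0.8,0,0,0,0.4],[-0.8,0,0,0,0.4],[-0.8,0,0,0,0.4],[-0.8,0,0,0,0.4],[0,0,0,0,0.4],[0,0,0,0,0.4]]]'
python3 - <<'E'
from h import *
im,o=snap('scene','s2')
cv2.imwrite('pics/c3.png',cv2.resize(im[110:460,170:450],None,fx=1.7,fy=1.7,interpolation=cv2.INTER_CUBIC))
im,o=snap('wrist','w12');print(o['ee_pos'],o['time'])
b=cv2.inRange(cv2.cvtColor(im,cv2.COLOR_BGR2HSV),(100,150,60),(125,255,255))
c=max(cv2.findContours(b,0,1)[0],key=cv2.contourArea);q=px2w('wrist',c[:,0].astype(float),.064,o)
print(cv2.minAreaRect((q*1000).astype(np.float32)))
E
```

```text
time: 37.2
ee_pos: [0.6352, -0.0027, 0.215]
tcp_rot: [-178.6, 0.2, -177.5]
wrist_force: [0.0, -0.4, -0.4]
opening: 0.0341
grasp_force: 0.0
time: 37.9
ee_pos: [0.4338, -0.0026, 0.2139]
tcp_rot: [-178.6, 0.2, -177.5]
wrist_force: [0.1, -0.3, -0.3]
opening: 0.0341
grasp_force: 0.0
[ 0.43444098 -0.00265456  0.21344779] 37.95
((614.913330078125, -4.703456878662109), (95.77250671386719, 17.530826568603516), 2.6501784324645996)
```

View pics/c3.png

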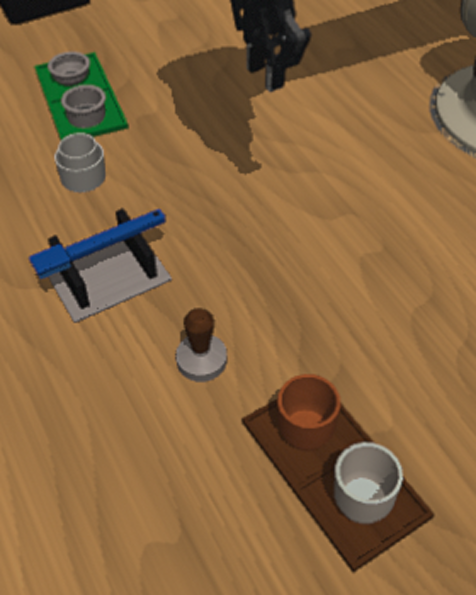

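The final view shows both baskets in the green tray, at (69,68) and (84,105). Both cups stand centred in their wooden bays, at (308,410) and (367,490). The brush bridges both bars, and the tamper and nested pair are unmoved.

```bash
python3 -c "
from workcell import ticket
print(ticket.job_done())"
```

```text
the job is handed in; nothing more can be done
None
```

I handed the job in at about 38 s of the 128 s: in the last pictures the baskets and cups each stood in a bay of their own, the brush lay across both bars, and the nested cups and tamper looked unmoved; no verdict came back.

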